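# Clear the card stand and hold the spring clip open over the card

## Robot

A 7-joint arm with a two-finger parallel gripper is mounted at the origin on a cart in front of the work surface, level with it; the furniture and walls round the work are solid. World frame = base frame: x ahead of the robot, y to its left, z up, the work surface at z = 0. Lengths are in m, angles in degrees, forces in N, time in s.
With the tool pointing down it reaches from about 0.425 to 0.875 m from the base axis. Payload 9.9 kg.
Tool frame: the origin (TCP) lies where the fingers leave the gripper's body, on its centre line; the fingertips stand 73 mm ahead of it and the grasp point (between the pads) lies 54 mm ahead of it; z points along the fingers, y is the line along which they close (so a half turn about z gives the same grasp; the last joint's range is limited). The gripper opens to 85 mm and grips with 20 to 120 N. Pads are 22 mm wide; open, the fingers measure 114 mm over their backs; the gripper's body (76 mm by 85 mm) begins 54 mm behind the grasp point. The pads swing forward as they close: fully open they stand 13 mm farther back than shut.
Start: joints at [-80.776, 32.985, 1.427, 82.34, -0.859, 64.687, -3.237], TCP at [0.164, 0.655, 0.304] pointing down, gripper open.
Joint ranges: [-157.87, 157.87], [-19.46, 123.44], [-87.15, 90], [11.01, 140.99], [-62.26, 242.26], [9.8, 113.94], [-161.44, 161.44]. Speed limits (degrees/s): [127.2, 127.2, 172.46, 172.46, 180, 180, 180].

## Interface

Orientations are given as a 3x3 rotation matrix whose columns are the frame's x, y, z axes.
In Python, from rig import manip gives the robot as it stands.
- The arm moves only by the tool jog_arm, never from a script. Its argument "plan" is a list that holds one entry, the list of rows, each a list of 7 numbers: the shift along the world's x, y, z in m, then the turn, a rotation vector about the world's x, y, z in degrees, then the finger opening in m, from 0 to 0.0854. A call has 1 to 20 rows; each row is the pose to reach, as a shift and turn from the pose commanded when the call began; what a row does not reach only later rows make up. A row lasts 1/10 s, in which the tool goes at most 50 mm and 8.59 degrees, less where a joint would pass 70% of its speed; a pose out of reach is approached as far as the arm can. A call with a gripper value outside its range is refused whole. The fingers move at their own pace and stop on an object; "force" is the grip in N (left out, the last holds). Time passes only in rows, so rows that repeat a pose let the fingers close. It gives the time, the measured TCP pose, the force, the opening and the grip force at its end, in the units of the state.
- manip.observe(): the state, without advancing time (a new reading comes with each control period).
- manip.capture(name): name is "side" or "top"; returns the picture (384x512x3 uint8, red, green, blue); there is no depth.
- manip.camera_params(name): a dict with "fx", "fy", "cx", "cy" (pixels), "T" (4x4, takes a point from camera to world coordinates). Camera axes: x right, y up, looking along -z (the intrinsics and any distortion apply to the point x, -y, -z); pixel columns grow to the right and rows downward; lengths in m; the calibration is good to about 2 mm. A picture is of the moment at which its call begins. camera_params takes no time and is no camera call.
- manip.close_job(): hands the job in; it is judged then, once.
The state is a dict: "t": time; "qpos": joint angles; "joint_velocities": joint speeds; "tau": joint torques, N m; "eef_pos": TCP position; "ee_rot": TCP orientation; "wrist_force": force on the tool from outside, world axes, zero at the start; "torque": the same for the moment, N m; "width": opening from 0.0 (shut) to 1.0 (fully open); "grip_force": force on a finger pad.
Only numpy, scipy, OpenCV 4.12 (cv2) and the standard library are available. Lean on these libraries where they do the work, as an engineer would, in place of code of your own. Each camera call takes 0.05 s, during which the arm holds its last target. There are 200 camera calls.

## Task

The cork stopper left on the ledge of the card stand is rubbish and in the way: put it into the open, lidless stoneware crock near the front of the worktop beside the stand. Then pick up the wooden spring clip by its two levers and hold it squeezed wide open around the middle of the card's top edge, square to the card, one jaw well down either side and neither the clip nor its jaws touching the card or the stand, so that a shopping list can be slipped in. Finish like that, still holding the clip open in the gripper; leave the crock upright and the garlic, the timer and the spice jar where they stand.

Things in the scene. Friction and masses are not known exactly. Their poses are not given: they have to be found in the camera images.
- stand: Card stand, fixed: wooden block 90 (x) x 160 (y) x 18 mm high with an upright stiff card, 4 mm thick, 140 mm wide, in its y-z plane at x = +20 mm, straight top edge 82 mm above the worktop; 10 mm high rails grip its foot (x = 9 to 31, up to z = 28 mm). Origin: centre of the underside. The ledge is the block's top (z = 18 mm) in front of the card, x = -45 to +9 mm.
- card_top (a point): The middle of the card's top edge, 82 mm above the worktop; axes as the stand's: x is the card's normal, y runs along the edge.
- cork: Cork stopper, 46 mm tall, upright, 32 mm across at the foot and 28 mm at the top, about 25 g, standing on the stand's ledge. Origin: centre of its foot, z along its axis.
- crock: Open reeded stoneware canister without a lid, near the front edge left or right of the stand, loose, 0.6 kg, 110 mm across, 108 mm tall, mouth about 80 mm across inside, hollow almost to the bottom. Origin: centre of its underside, z up.
- clip: Pale wooden spring clip like a big clothes peg, 60 g, 81 mm tall, standing free on its shut jaws, levers up. This body is the half with the -x jaw and turns with it. Origin: centre of the underside when shut; z up, y along the hinge pin at z = 42 mm; jaws open along x. The levers end in rounded ridges at z = 76 mm, 44 mm long (y), 58 mm apart over their outsides when shut.
- clip_half (a joint): Angle between the clip's halves: 0 shut, 0.8 rad fully open (stop). Squeezing the ridges along x opens it against the spring: 5 N to begin, 10 N fully open. Over their outsides the ridges then measure 28 mm (36 mm at 0.6 rad) and lie 40 mm above the pin; the lips gape 31 mm (24 mm at 0.6 rad). Squeezed evenly, each half turns by half the angle.
- clip_pivot (a point): Middle of the clip's hinge pin. The jaws are 44 mm wide (y), reach 42 mm below the pin and end in lips 11 mm thick and 11 mm high.
- lip_a (a point): Inner face of the -x jaw's lip, 3 mm above its lower end, middle of its width.
- lip_b (a point): Inner face of the +x jaw's lip, 3 mm above its lower end, middle of its width; coincides with lip_a when shut.
- garlic: Garlic bulb, 56 mm, loose bystander. Origin: its underside.
- timer: Round kitchen timer, 69 mm across, 43 mm tall, loose bystander. Origin: its underside.
- spice_short: Spice jar with dark cap, 41 mm across, 105 mm tall, loose bystander behind the stand. Origin: its underside.
There are look-alikes about, which are no part of the job. Of the things shaped like the cork, the cork one is meant.

How it is judged (in metres and radians):
On the way, in this order (a step that is already met when the one before it is completed fails the run):
1. the cork lies inside the crock, let go (horizontal distance between cork and crock below 0.05 m and z of cork in the frame of crock below 0.075 m and contact force between cork and the fingers below 0.1 N), for 0.2 s.
2. the clip is carried, squeezed open, clear of the worktop (height (world z) of clip_pivot above 0.062 m and value of joint clip_half above 0.3 rad and contact force between clip and the fingers above 2 N), for 0.2 s.
At the end, for the whole second after the job is handed in: Gripper holds the clip still, open over 0.45 rad, not touching card or stand: a lip each side, 5 mm or more from the card's mid-plane, 8 mm below its top edge, pin above the edge, within 25 mm of its middle, square within 0.25 rad; cork in the upright crock (value of joint clip_half above 0.45 rad and contact force between clip and the fingers above 3 N and contact force between clip and stand below 0.2 N and ((x of lip_a in the frame of card_top below -0.005 m and x of lip_b in the frame of card_top above 0.005 m) or (x of lip_b in the frame of card_top below -0.005 m and x of lip_a in the frame of card_top above 0.005 m)) and z of each of lip_a, lip_b in the frame of card_top below -0.008 m and z of clip_pivot in the frame of card_top above 0.004 m and y of clip_pivot in the frame of card_top between -0.025 and 0.025 m and angle between the y axis of clip and the y axis of stand, either way round below 0.25 rad and linear speed of clip below 0.02 m/s and horizontal distance between cork and crock below 0.05 m and z of cork in the frame of crock below 0.075 m and angle between crock's own z axis and vertical below 0.15 rad); the arm keeps its last pose, push and grip.
It fails at once if a bystander is shifted by more than 30 mm (distance of any of garlic, timer, spice_short from where it was at the start of the episode above 0.03 m).
It fails at once if the crock is tipped over (angle between crock's own z axis and vertical above 0.6 rad).
It fails at once if the clip is rammed into the card or stand (contact force between clip and stand above 15 N).
It also fails if it takes over 58 s, if anything falls off the work surface, if the arm or the gripper's body presses on something with over 40 N, if the wrist force passes 120 N, or if a joint passes its speed limit or range.

## Working session

There is one attempt and no reset: what is moved stays moved. The work goes in short steps, Python scripts to look and compute and a tool call to move; the robot and the scene stay as the last step left them, time stands still between calls to the robot, and variables do not carry over. Pictures are saved under pics/ and viewed, at most 10 in all, crops included, and the job is handed in when it is done.

Besides the shell and the picture viewer there is one more tool, called after ">>>" by a JSON object that holds its "op" and its "data". jog_arm: Moves the arm, as the interface text tells. Its arguments: {"type":"object","properties":{"plan":{"type":"array"},"force":{"type":"number"}},"required":["plan"]}

```bash
mkdir -p pics; cat > h.py <<'E'
from rig import manip
import numpy as np, cv2
def K(n):
    p=manip.camera_params(n); return p,np.array(p["T"])
def ray(n,u,v):
    p,T=K(n); k=np.array([[p["fx"],0,p["cx"]],[0,p["fy"],p["cy"]],[0,0,1.]])
    d=p.get("dist",p.get("distortion")); 
    q=cv2.undistortPoints(np.array([[[u,v]]],float),k,None if d is None else np.array(d,float)).ravel()
    return T[:3,3],T[:3,:3]@np.array([q[0],-q[1],-1.])
def at(n,u,v,z):
    o,d=ray(n,u,v); return o+d*(z-o[2])/d[2]
def proj(n,P):
    p,T=K(n); c=T[:3,:3].T@(np.array(P)-T[:3,3]); 
    return p["cx"]+p["fx"]*c[0]/-c[2], p["cy"]-p["fy"]*c[1]/-c[2]
def tri(a,b):
    (o1,d1),(o2,d2)=ray(*a),ray(*b)
    A=np.stack([d1,-d2],1); s=np.linalg.lstsq(A,o2-o1,rcond=None)[0]
    P,Q=o1+s[0]*d1,o2+s[1]*d2; return (P+Q)/2,np.linalg.norm(P-Q)
E
python3 - <<'E'
from h import *
np.set_printoptions(precision=3,suppress=True)
a=manip.capture("side");b=manip.capture("top")
cv2.imwrite("pics/s0.png",a[...,::-1]);cv2.imwrite("pics/t0.png",b[...,::-1])
for n in("side","top"): print(manip.camera_params(n))
print(manip.observe())
E
```

```text
{'fx': 356.65025402903933, 'fy': 356.65025402903933, 'cx': 258.53970269695895, 'cy': 194.59995277476645, 'T': array([[ 0.888,  0.289, -0.357,  0.222],
       [-0.459,  0.587, -0.667, -0.6  ],
       [ 0.017,  0.756,  0.654,  0.667],
       [ 0.   ,  0.   ,  0.   ,  1.   ]])}
{'fx': 441.24694549377557, 'fy': 441.24694549377557, 'cx': 251.63203846171646, 'cy': 197.65032862984356, 'T': array([[ 0.03 ,  0.982, -0.188,  0.319],
       [-1.   ,  0.031,  0.003, -0.005],
       [ 0.009,  0.187,  0.982,  1.074],
       [ 0.   ,  0.   ,  0.   ,  1.   ]])}
{'t': 0.1, 'qpos': array([-80.777,  33.028,   1.422,  82.38 ,  -0.86 ,  64.687,  -3.236]), 'joint_velocities': array([ 0.105,  0.   , -0.083, -0.176,  0.007, -0.127, -0.069]), 'tau': array([  0.007, -76.73 ,   2.258, -28.66 ,   0.016,   0.009,  -0.   ]), 'eef_pos': array([0.163, 0.655, 0.303]), 'ee_rot': array([[-0.97 ,  0.242, -0.   ],
       [ 0.242,  0.97 , -0.001],
       [-0.   , -0.001, -1.   ]]), 'wrist_force': array([ 0.618,  0.933, -0.339]), 'torque': array([ 0.017, -0.029, -0.043]), 'grip_force': 0.0, 'width': 0.9980557249736773}
```

View pics/s0.png

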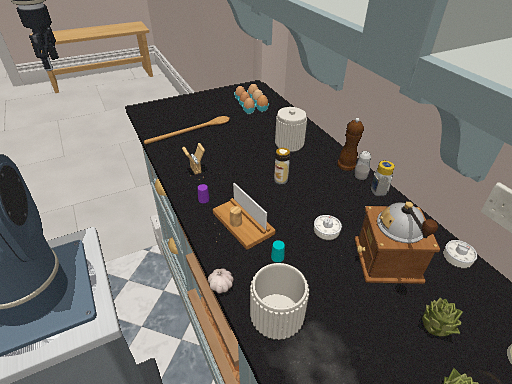

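View pics/t0.png

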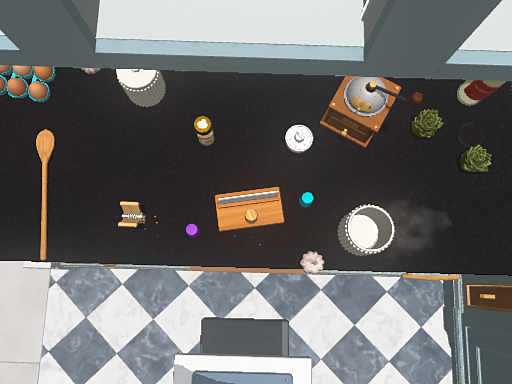

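The side view shows the tan cork on the stand's ledge at (236,215), the clip at (195,158), the open crock at (279,300) and the garlic at (221,281). The top view has the cork at (251,215), the clip at (132,214), the crock at (367,230) and the stand at (250,208).

Candidates for the cork in the top view are purple (192,230), teal (307,199) and tan (251,215). Only the tan one is cork-coloured and stands on the ledge. I'll confirm it in an enlarged crop.

```bash
python3 - <<'E'
from h import *
b=cv2.imread("pics/t0.png");a=cv2.imread("pics/s0.png")
def c(i,x,y,w,h,s): return cv2.resize(i[y:y+h,x:x+w],(int(w*s),int(h*s)),interpolation=cv2.INTER_CUBIC)
r1=np.hstack([c(b,205,175,100,75,4),c(b,105,185,100,75,4)])
r2=np.hstack([c(a,205,175,100,75,4),c(a,155,130,100,75,4)])
cv2.imwrite("pics/c0.png",np.vstack([r1,r2]))
E
```

```text
(no output)
```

View pics/c0.png

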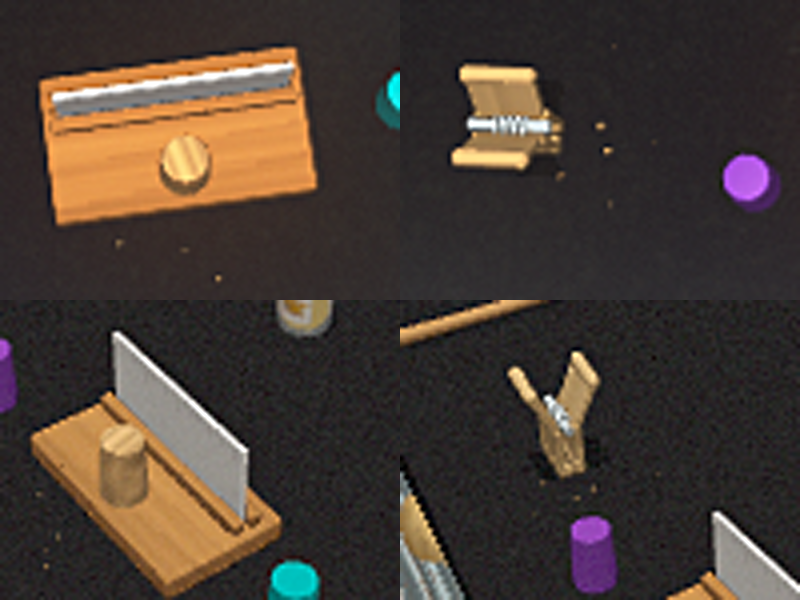

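The crop confirms it: the tan, grained stopper stands on the stand's ledge (top 251.5,214.5), while purple and teal stand on the worktop. The clip stands with its ridges at top rows ~203 and ~225, and its hinge runs roughly along the image columns.

```bash
python3 - <<'E'
from h import *
np.set_printoptions(precision=3,suppress=True)
T="top";S="side"
print("cork top",at(T,251.5,214.5,.064),at(S,205+123/4,175+(437-300)/4,.064), tri((T,251.5,214.5),(S,235.75,209.25)))
for n,p in dict(tl=(215,195),tr=(279.25,187),br=(284.25,222),bl=(219.25,230.75)).items(): print(n,at(T,*p,.018))
l,r=at(T,218.5,199.2,.082),at(T,278.2,192,.082);print("card",l,r,(l+r)/2,np.linalg.norm(l-r),np.degrees(np.arctan2((l-r)[1],(l-r)[0])))
l,r=at(S,205+114/4,175+33/4,.082),at(S,205+247/4,175+151/4,.082);print("card side",l,r,(l+r)/2,np.linalg.norm(l-r),np.degrees(np.arctan2((l-r)[1],(l-r)[0])))
for n,p in dict(hl=(120,203),hr=(139.2,203.7),ll=(118,224.5),lr=(137.2,225)).items(): print(n,at(T,*p,.076))
print("pin",at(T,122.5,216,.042),at(T,142.5,216.5,.042))
print("clip side ridges L",at(S,155+(512-400)/4,130+73/4,.076),at(S,155+(532-400)/4,130+(400-300)/4,.076),"R",at(S,155+175/4,130+55/4,.076),at(S,155+198/4,130+78/4,.076))
print("crock",at(T,368,229.5,.108),at(S,279.5,286.5,.108))
print("garlic",at(T,312,262,.03),at(S,221,281,.028),"spice",at(T,203,124,.105),at(S,282,153,.105),"purple",at(T,191.5,229.5,.046),"teal",at(T,308,198,.046))
E
```

```text
cork top [ 0.472 -0.009  0.064] [ 0.475 -0.009  0.064] (array([ 0.474, -0.009,  0.065]), np.float64(0.0026477755445421013))
tl [0.525 0.081 0.018]
tr [ 0.549 -0.075  0.018]
br [ 0.464 -0.089  0.018]
bl [0.438 0.067 0.018]
card [0.503 0.067 0.082] [ 0.524 -0.069  0.082] [ 0.513 -0.001  0.082] 0.1377835104230697 98.80587300937268
card side [0.503 0.066 0.082] [ 0.528 -0.07   0.082] [ 0.516 -0.002  0.082] 0.13811331071341867 100.40718853655562
hl [0.488 0.293 0.076]
hr [0.488 0.249 0.076]
ll [0.438 0.293 0.076]
lr [0.438 0.25  0.076]
pin [0.463 0.294 0.042] [0.463 0.247 0.042]
clip side ridges L [0.44  0.288 0.076] [0.442 0.248 0.076] R [0.49  0.291 0.076] [0.495 0.254 0.076]
crock [ 0.44  -0.267  0.108] [ 0.442 -0.278  0.108]
garlic [ 0.369 -0.154  0.03 ] [ 0.369 -0.163  0.028] spice [0.674 0.109 0.105] [0.669 0.102 0.105] purple [0.435 0.13  0.046] teal [ 0.519 -0.142  0.046]
```

>>> {"op": "jog_arm", "data": {"plan": [[[0.03, -0.032, 0, 0, 0, 1.3, 0.085], [0.06, -0.064, 0, 0, 0, 2.6, 0.085], [0.09, -0.096, 0, 0, 0, 3.9, 0.085], [0.12, -0.128, 0, 0, 0, 5.2, 0.085], [0.15, -0.16, 0, 0, 0, 6.5, 0.085], [0.18, -0.192, 0, 0, 0, 7.8, 0.085], [0.21, -0.224, 0, 0, 0, 9.1, 0.085], [0.236, -0.255, 0, 0, 0, 10.4, 0.085], [0.253, -0.297, 0, 0, 0, 11.7, 0.085], [0.27, -0.338, 0, 0, 0, 13, 0.085], [0.286, -0.38, 0, 0, 0, 14.3, 0.085], [0.303, -0.422, 0, 0, 0, 15.6, 0.085], [0.32, -0.463, 0, 0, 0, 16.9, 0.085], [0.336, -0.505, 0, 0, 0, 18.2, 0.085], [0.33, -0.545, 0, 0, 0, 19.5, 0.085], [0.323, -0.585, 0, 0, 0, 20.8, 0.085], [0.317, -0.625, 0, 0, 0, 22, 0.085], [0.31, -0.664, 0, 0, 0, 23, 0.085], [0.31, -0.664, 0, 0, 0, 23, 0.085], [0.31, -0.664, 0, 0, 0, 23, 0.085]]], "force": 30}}

```text
t: 2.1
eef_pos: [0.4734, -0.0098, 0.3039]
ee_rot: [[-0.988, -0.154, -0.0], [-0.154, 0.988, 0.0], [0.0, 0.0, -1.0]]
wrist_force: [-0.2, 0.2, -1.2]
width: 1.0
grip_force: 0.0
```

>>> {"op": "jog_arm", "data": {"plan": [[[0.001, 0.001, -0.04, 0, 0, 0, 0.085], [0.001, 0.001, -0.08, 0, 0, 0, 0.085], [0.001, 0.001, -0.12, 0, 0, 0, 0.085], [0.001, 0.001, -0.15, 0, 0, 0, 0.085], [0.001, 0.001, -0.175, 0, 0, 0, 0.085], [0.001, 0.001, -0.19, 0, 0, 0, 0.085], [0.001, 0.001, -0.202, 0, 0, 0, 0.085], [0.001, 0.001, -0.202, 0, 0, 0, 0.07], [0.001, 0.001, -0.202, 0, 0, 0, 0.055], [0.001, 0.001, -0.202, 0, 0, 0, 0.04], [0.001, 0.001, -0.202, 0, 0, 0, 0.02], [0.001, 0.001, -0.202, 0, 0, 0, 0.02], [0.001, 0.001, -0.202, 0, 0, 0, 0.02], [0.001, 0.001, -0.202, 0, 0, 0, 0.02]]]}}

```text
t: 3.5
eef_pos: [0.475, -0.0078, 0.1028]
ee_rot: [[-0.988, -0.156, 0.002], [-0.156, 0.988, 0.0], [-0.002, 0.0, -1.0]]
wrist_force: [-1.3, 1.0, 6.1]
width: 0.342
grip_force: 29.3
```

>>> {"op": "jog_arm", "data": {"plan": [[[0, 0, 0.02, 0, 0, 0, 0.02], [0, 0, 0.05, 0, 0, 0, 0.02], [0, 0, 0.09, 0, 0, 0, 0.02], [0, 0, 0.13, 0, 0, 0, 0.02], [0, -0.02, 0.16, 0, 0, 0, 0.02], [-0.005, -0.05, 0.16, 0, 0, 0, 0.02], [-0.01, -0.085, 0.16, 0, 0, 0, 0.02], [-0.015, -0.12, 0.16, 0, 0, 0, 0.02], [-0.02, -0.155, 0.16, 0, 0, 0, 0.02], [-0.025, -0.19, 0.16, 0, 0, 0, 0.02], [-0.03, -0.225, 0.16, 0, 0, 0, 0.02], [-0.033, -0.25, 0.16, 0, 0, 0, 0.02], [-0.033, -0.264, 0.16, 0, 0, 0, 0.02], [-0.033, -0.264, 0.16, 0, 0, 0, 0.02], [-0.033, -0.264, 0.16, 0, 0, 0, 0.02]]]}}

```text
t: 5.0
eef_pos: [0.4419, -0.271, 0.262]
ee_rot: [[-0.988, -0.157, 0.0], [-0.157, 0.988, 0.001], [-0.0, 0.001, -1.0]]
wrist_force: [0.7, 1.1, -0.2]
width: 0.336
grip_force: 30.0
```

```bash
python3 - <<'E'
from h import *
b=manip.capture("top")[...,::-1];a=manip.capture("side")[...,::-1]
def c(i,x,y,w,h,s): return cv2.resize(i[y:y+h,x:x+w],(int(w*s),int(h*s)),interpolation=cv2.INTER_CUBIC)
cv2.imwrite("pics/c1.png",np.hstack([c(b,300,150,120,120,3.3),c(a,220,200,120,120,3.3)]))
E
```

```text
(no output)
```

View pics/c1.png

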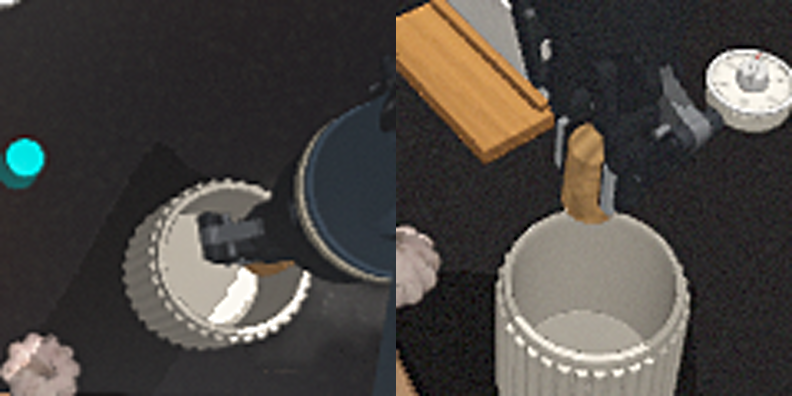

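The cork is in the gripper above the crock: the rim centre is near top (370,228) and side (280,286), and the cork foot is at side (278,265).

```bash
python3 - <<'E'
from h import *
np.set_printoptions(precision=3,suppress=True)
print(at("top",370.3,227.9,.108),at("side",279.7,286,.108),tri(("top",370.3,227.9),("side",279.7,286)))
print("cork",at("side",278,264,.178))
print([proj("top",(.441,y,.108)) for y in(-.267,-.275)],[proj("side",(.441,y,.108)) for y in (-.267,-.275)])
E
```

```text
[ 0.444 -0.272  0.108] [ 0.443 -0.277  0.108] (array([ 0.445, -0.273,  0.102]), np.float64(0.0008155253347038036))
cork [ 0.435 -0.277  0.178]
[(np.float64(368.21158883214616), np.float64(229.170499310714)), (np.float64(371.8359567424647), np.float64(229.2814496782612))] [(np.float64(276.0542227618074), np.float64(282.50193266088587)), (np.float64(278.17906942717786), np.float64(285.7468510671381))]
```

>>> {"op": "jog_arm", "data": {"plan": [[[0.001, -0.003, -0.03, 0, 0, 0, 0.02], [0.001, -0.003, -0.055, 0, 0, 0, 0.02], [0.001, -0.003, -0.072, 0, 0, 0, 0.02], [0.001, -0.003, -0.078, 0, 0, 0, 0.02], [0.001, -0.003, -0.078, 0, 0, 0, 0.02], [0.001, -0.003, -0.078, 0, 0, 0, 0.06], [0.001, -0.003, -0.078, 0, 0, 0, 0.06], [0.001, -0.003, -0.078, 0, 0, 0, 0.06], [0.001, -0.003, -0.05, 0, 0, 0, 0.06], [0.001, -0.003, -0.01, 0, 0, 0, 0.085], [0.001, 0.02, 0.03, 0, 0, 0, 0.085], [0.001, 0.06, 0.04, 0, 0, 0, 0.085], [0.002, 0.105, 0.04, 0, 0, 0, 0.085], [0.003, 0.15, 0.04, 0, 0, 0, 0.085], [0.004, 0.195, 0.04, 0, 0, 0, 0.085], [0.004, 0.24, 0.04, 0, 0, 0, 0.085], [0.004, 0.24, 0.04, 0, 0, 0, 0.085]]]}}

```text
t: 6.8
eef_pos: [0.4457, -0.0262, 0.3025]
ee_rot: [[-0.986, -0.164, 0.001], [-0.164, 0.986, 0.002], [-0.002, 0.002, -1.0]]
wrist_force: [-0.1, -1.2, 0.5]
width: 0.994
grip_force: 0.0
```

```bash
python3 - <<'E'
from h import *
b=manip.capture("top")[...,::-1];a=manip.capture("side")[...,::-1]
def c(i,x,y,w,h,s): return cv2.resize(i[y:y+h,x:x+w],(int(w*s),int(h*s)),interpolation=cv2.INTER_CUBIC)
r1=np.hstack([c(b,320,180,100,75,4),c(b,105,185,100,75,4)])
r2=np.hstack([c(a,230,250,100,75,4),c(a,155,130,100,75,4)])
cv2.imwrite("pics/c2.png",np.vstack([r1,r2]))
E
```

```text
(no output)
```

View pics/c2.png

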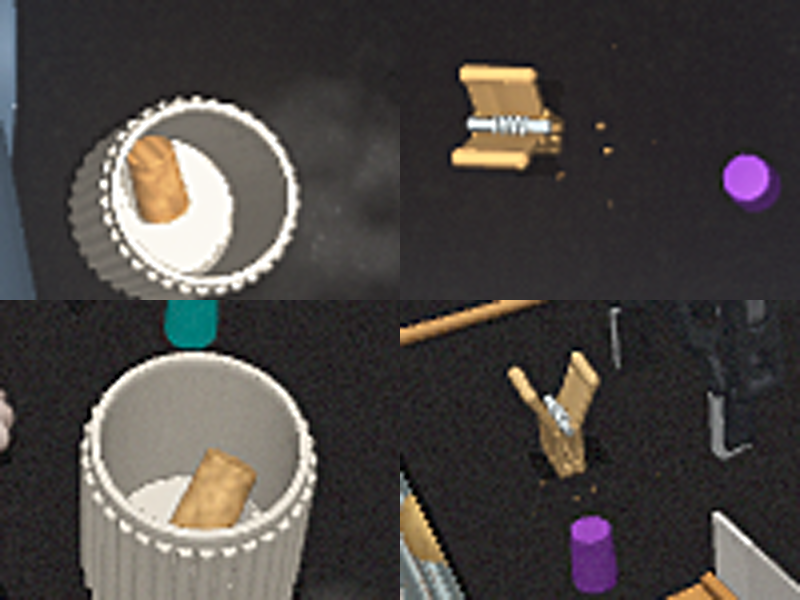

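The cork lies on its side inside the crock, at crop top (160,180) and side (215,485). The clip stands unmoved, with its ridges at top rows ~203 and ~225.

>>> {"op": "jog_arm", "data": {"plan": [[[0.0, 0.018, 0, 0, 0, -7, 0.085], [0.0, 0.04, 0, 0, 0, -14, 0.085], [0.0, 0.062, 0, 0, 0, -21, 0.085], [0.005, 0.084, 0, 0, 0, -28, 0.085], [0.005, 0.106, 0, 0, 0, -35, 0.085], [0.005, 0.128, 0, 0, 0, -42, 0.085], [0.01, 0.15, 0, 0, 0, -49, 0.085], [0.01, 0.172, 0, 0, 0, -56, 0.085], [0.01, 0.194, 0, 0, 0, -63, 0.085], [0.015, 0.216, 0, 0, 0, -70, 0.085], [0.015, 0.238, 0, 0, 0, -77, 0.085], [0.015, 0.26, 0, 0, 0, -84, 0.085], [0.02, 0.282, 0, 0, 0, -91, 0.085], [0.019, 0.303, -0.02, 0, 0, -98, 0.085], [0.019, 0.303, -0.06, 0, 0, -98, 0.085], [0.019, 0.303, -0.09, 0, 0, -98, 0.085], [0.019, 0.303, -0.1, 0, 0, -98, 0.085], [0.019, 0.303, -0.1, 0, 0, -98, 0.085], [0.019, 0.303, -0.1, 0, 0, -98, 0.085]]]}}

```text
t: 8.8
eef_pos: [0.4657, 0.2703, 0.2031]
ee_rot: [[-0.016, 1.0, 0.001], [1.0, 0.015, 0.001], [0.001, 0.001, -1.0]]
wrist_force: [-0.2, 0.3, 1.0]
width: 0.996
grip_force: 0.0
```

```bash
python3 - <<'E'
from h import *
b=manip.capture("top")[...,::-1];a=manip.capture("side")[...,::-1]
def c(i,x,y,w,h,s): return cv2.resize(i[y:y+h,x:x+w],(int(w*s),int(h*s)),interpolation=cv2.INTER_CUBIC)
cv2.imwrite("pics/c3.png",np.hstack([c(b,90,160,80,110,5),c(a,155,90,80,110,5)]))
E
```

```text
(no output)
```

View pics/c3.png

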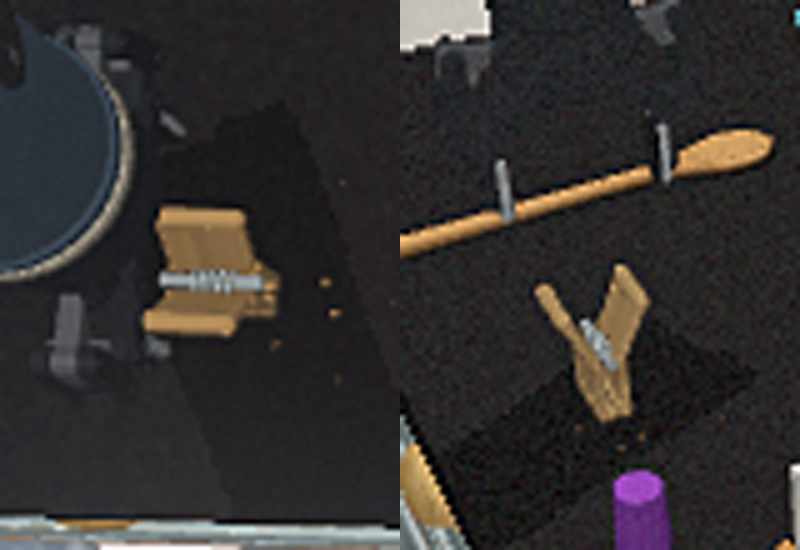

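The gripper straddles the clip: the pads are at side crop (505,190) and (665,155), and the ridges sit centred between them. Next I descend and squeeze gently.

>>> {"op": "jog_arm", "data": {"plan": [[[-0.001, 0.001, -0.03, 0, 0, 0, 0.085], [-0.001, 0.001, -0.055, 0, 0, 0, 0.085], [-0.001, 0.001, -0.067, 0, 0, 0, 0.085], [-0.001, 0.001, -0.071, 0, 0, 0, 0.08], [-0.001, 0.001, -0.071, 0, 0, 0, 0.07], [-0.001, 0.001, -0.071, 0, 0, 0, 0.062], [-0.001, 0.001, -0.071, 0, 0, 0, 0.058], [-0.001, 0.001, -0.07, 0, 0, 0, 0.054], [-0.001, 0.001, -0.069, 0, 0, 0, 0.05], [-0.001, 0.001, -0.068, 0, 0, 0, 0.046], [-0.001, 0.001, -0.067, 0, 0, 0, 0.042], [-0.001, 0.001, -0.066, 0, 0, 0, 0.038], [-0.001, 0.001, -0.065, 0, 0, 0, 0.034], [-0.001, 0.001, -0.064, 0, 0, 0, 0.03], [-0.001, 0.001, -0.064, 0, 0, 0, 0.024], [-0.001, 0.001, -0.064, 0, 0, 0, 0.02], [-0.001, 0.001, -0.064, 0, 0, 0, 0.02], [-0.001, 0.001, -0.064, 0, 0, 0, 0.02]]], "force": 25}}

```text
t: 10.7
eef_pos: [0.4653, 0.2725, 0.1399]
ee_rot: [[-0.017, 1.0, 0.004], [1.0, 0.017, 0.003], [0.002, 0.004, -1.0]]
wrist_force: [1.0, -0.1, 11.8]
width: 0.3
grip_force: 25.4
```

>>> {"op": "jog_arm", "data": {"plan": [[[0, 0, 0.005, 0, 0, 0, 0.02], [0, 0, 0.015, 0, 0, 0, 0.02], [0, 0, 0.035, 0, 0, 0, 0.02], [0, 0, 0.06, 0, 0, 0, 0.02], [0, 0, 0.085, 0, 0, 0, 0.02], [0, 0, 0.105, 0, 0, 0, 0.02], [0, 0, 0.11, 0, 0, 0, 0.02], [0, 0, 0.11, 0, 0, 0, 0.02]]]}}

```text
t: 11.5
eef_pos: [0.4636, 0.272, 0.2487]
ee_rot: [[-0.017, 1.0, 0.001], [1.0, 0.017, 0.001], [0.001, 0.001, -1.0]]
wrist_force: [0.8, 0.9, -0.7]
width: 0.306
grip_force: 24.7
```

```bash
python3 - <<'E'
from h import *
b=manip.capture("top")[...,::-1];a=manip.capture("side")[...,::-1]
def c(i,x,y,w,h,s): return cv2.resize(i[y:y+h,x:x+w],(int(w*s),int(h*s)),interpolation=cv2.INTER_CUBIC)
cv2.imwrite("pics/c4.png",np.hstack([c(b,70,170,80,110,5),c(a,155,70,80,110,5)]))
E
```

```text
(no output)
```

View pics/c4.png

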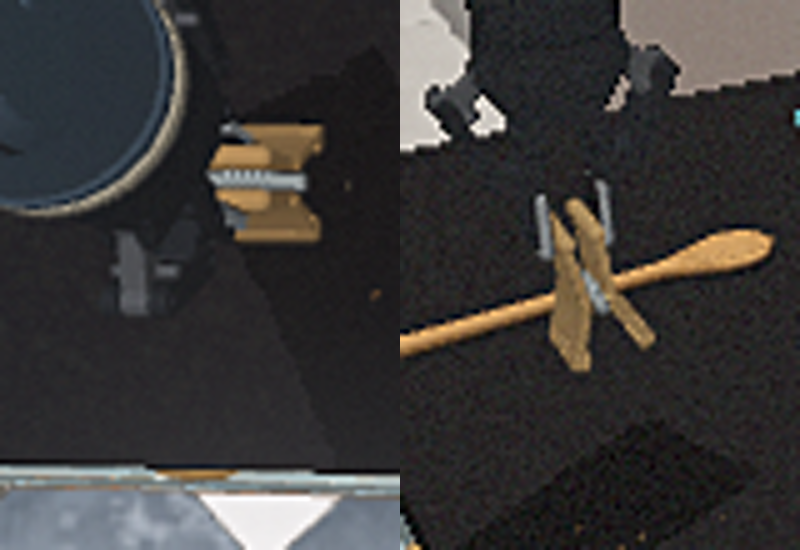

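The clip is held wide open between the pads: the pin is at top crop (210–303,180) and its near end at side crop (602,303). The jaws spread evenly, with lip ends at side crop (575,365) and (648,343).

```bash
python3 - <<'E'
from h import *
np.set_printoptions(precision=3,suppress=True)
t=lambda x,y:("top",70+x/5,170+y/5); s=lambda x,y:("side",155+(x-400)/5,70+y/5)
print("pin near end",tri(t(303,183),s(603,304)))
for z in(.145,.15,.155): print(z,at(*t(303,183),z),at(*t(210,178),z))
print("lips near corner: +x jaw",tri(t(322,130),s(648,343)),"-x",tri(t(320,237),s(578,366)))
for z in(.106,.112): print("lip outer",at(*t(282,126),z),at(*t(280,241),z))
E
```

```text
pin near end (array([0.47 , 0.248, 0.149]), np.float64(0.0036166902932806273))
0.145 [0.469 0.249 0.145] [0.47  0.289 0.145]
0.15 [0.468 0.248 0.15 ] [0.469 0.287 0.15 ]
0.155 [0.467 0.246 0.155] [0.468 0.286 0.155]
lips near corner: +x jaw (array([0.498, 0.251, 0.115]), np.float64(0.000880905040485675)) -x (array([0.452, 0.248, 0.113]), np.float64(0.0031520809063374615))
lip outer [0.501 0.271 0.106] [0.449 0.268 0.106]
lip outer [0.5   0.27  0.112] [0.448 0.266 0.112]
```

>>> {"op": "jog_arm", "data": {"plan": [[[0.004, -0.015, 0.01, 0, 0.5, 0.7, 0.02], [0.009, -0.04, 0.02, -0.1, 1.1, 1.5, 0.02], [0.014, -0.067, 0.02, -0.1, 1.7, 2.2, 0.02], [0.02, -0.094, 0.02, -0.2, 2.3, 3, 0.02], [0.026, -0.121, 0.02, -0.2, 3, 3.8, 0.02], [0.031, -0.148, 0.02, -0.3, 3.7, 4.7, 0.02], [0.037, -0.175, 0.02, -0.4, 4.5, 5.7, 0.02], [0.043, -0.202, 0.02, -0.4, 5.3, 6.7, 0.02], [0.049, -0.229, 0.02, -0.5, 6, 7.6, 0.02], [0.054, -0.25, 0.02, -0.5, 6.6, 8.4, 0.02], [0.057, -0.263, 0.02, -0.55, 7, 9, 0.02], [0.057, -0.27, 0.02, -0.55, 7, 9, 0.02], [0.057, -0.27, 0.02, -0.55, 7, 9, 0.02], [0.057, -0.27, 0.02, -0.55, 7, 9, 0.02]]]}}

```text
t: 13.0
eef_pos: [0.5202, 0.0027, 0.2674]
ee_rot: [[-0.174, 0.977, -0.122], [0.985, 0.173, -0.019], [0.003, -0.123, -0.992]]
wrist_force: [-0.6, 0.6, -0.2]
width: 0.312
grip_force: 24.7
```

```bash
python3 - <<'E'
from h import *
b=manip.capture("top")[...,::-1];a=manip.capture("side")[...,::-1]
def c(i,x,y,w,h,s): return cv2.resize(i[y:y+h,x:x+w],(int(w*s),int(h*s)),interpolation=cv2.INTER_CUBIC)
cv2.imwrite("pics/c5.png",np.hstack([c(b,200,140,80,110,5),c(a,215,120,80,110,5)]))
E
```

```text
(no output)
```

View pics/c5.png

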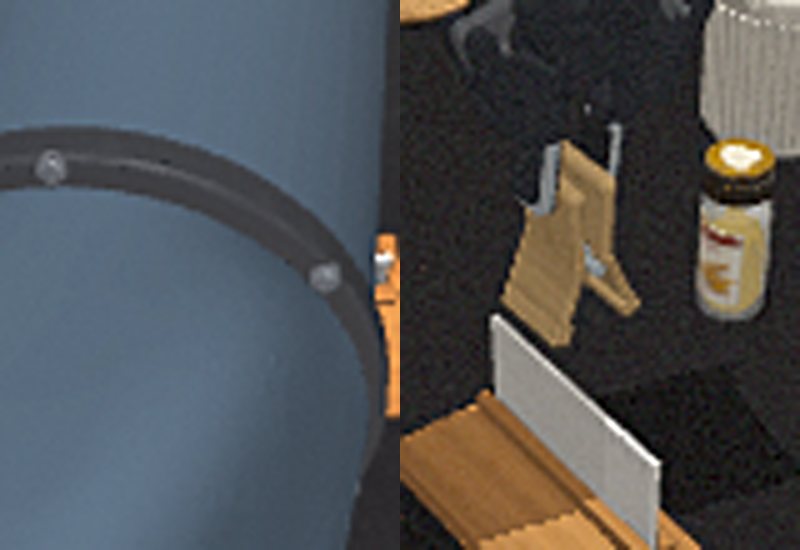

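```bash
python3 - <<'E'
from h import *
c=lambda P:tuple(np.round([400+5*(P[0]-215),5*(P[1]-120)]).astype(int))
th=np.radians(9.3)
ex=np.array([np.cos(th),np.sin(th),0]);ey=np.array([-np.sin(th),np.cos(th),0]);ez=np.array([0,0,1])
pin=np.array([.5137,-.0013,.168])
f=lambda x,y,z:c(proj("side",pin+ex*x/1e3+ey*y/1e3+ez*z/1e3))
print("pin near",f(0,-23,0))
for s in(-1,1): print(s,"inner bottom far/near",f(s*16.4,22,-38.7),f(s*16.4,-22,-38.7),"outer",f(s*26.5,22,-34.4),f(s*26.5,-22,-34.4))
ct=np.array([.5145,-.0015,.082])
for y in(70,0,-70): print("card",c(proj("side",ct+ey*y/1e3+ex*-.002)),c(proj("side",ct+ey*y/1e3+ex*.002)))
E
```

```text
pin near (np.int64(596), np.int64(273))
-1 inner bottom far/near (np.int64(513), np.int64(302)) (np.int64(566), np.int64(349)) outer (np.int64(495), np.int64(302)) (np.int64(548), np.int64(351))
1 inner bottom far/near (np.int64(568), np.int64(277)) (np.int64(622), np.int64(324)) outer (np.int64(585), np.int64(263)) (np.int64(639), np.int64(309))
card (np.int64(487), np.int64(316)) (np.int64(494), np.int64(313))
card (np.int64(565), np.int64(388)) (np.int64(572), np.int64(385))
card (np.int64(651), np.int64(468)) (np.int64(658), np.int64(464))
```

The top view is blocked by the arm. In the side view, the open jaws (lips at (503–570,303–345) and (628,315)) sit within about 2 mm of my model, straddling the card edge that runs from (492,316) to (660,463). I can descend.

>>> {"op": "jog_arm", "data": {"plan": [[[0, 0, -0.01, 0, 0, 0, 0.02], [0, 0, -0.02, 0, 0, 0, 0.02], [0, 0, -0.03, 0, 0, 0, 0.02], [0, 0, -0.038, 0, 0, 0, 0.02], [0, 0, -0.045, 0, 0, 0, 0.02], [0, 0, -0.051, 0, 0, 0, 0.02], [0, 0, -0.057, 0, 0, 0, 0.02], [0, 0, -0.063, 0, 0, 0, 0.02], [0, 0, -0.067, 0, 0, 0, 0.02], [0, 0, -0.07, 0, 0, 0, 0.02], [0, 0, -0.07, 0, 0, 0, 0.02], [0, 0, -0.07, 0, 0, 0, 0.02]]]}}

```text
t: 14.3
eef_pos: [0.5206, 0.0019, 0.198]
ee_rot: [[-0.173, 0.977, -0.12], [0.985, 0.172, -0.019], [0.002, -0.122, -0.993]]
wrist_force: [-0.2, -0.5, -1.4]
width: 0.31
grip_force: 24.7
```

```bash
python3 - <<'E'
from h import *
a=manip.capture("side")[...,::-1]
def c(i,x,y,w,h,s): return cv2.resize(i[y:y+h,x:x+w],(int(w*s),int(h*s)),interpolation=cv2.INTER_CUBIC)
cv2.imwrite("pics/c6.png",c(a,205,140,80,70,8))
o=manip.observe();print(o["eef_pos"],o["wrist_force"],o["torque"],o["width"],o["grip_force"],abs(o["joint_velocities"]).max())
cc=lambda P:tuple(np.round([8*(P[0]-205),8*(P[1]-140)]).astype(int))
th=np.radians(9.3)
ex=np.array([np.cos(th),np.sin(th),0]);ey=np.array([-np.sin(th),np.cos(th),0]);ez=np.array([0,0,1])
pin=np.array([.515,-.0013,.100])
f=lambda x,y,z:cc(proj("side",pin+ex*x/1e3+ey*y/1e3+ez*z/1e3))
print("pin near",f(0,-23,0))
for s in(-1,1): print(s,"inner bottom far/near",f(s*16.4,22,-38.7),f(s*16.4,-22,-38.7),"outer",f(s*26.5,22,-34.4),f(s*26.5,-22,-34.4))
E
```

```text
[0.52072345 0.00187473 0.19810457] [ 0.5613293   0.84863489 -0.80428804] [-0.01573502 -0.20911129 -0.01243842] 0.3079746242692409 24.730666985269636 0.11707120536563836
pin near (np.int64(395), np.int64(454))
-1 inner bottom far/near (np.int64(269), np.int64(489)) (np.int64(349), np.int64(567)) outer (np.int64(242), np.int64(491)) (np.int64(322), np.int64(570))
1 inner bottom far/near (np.int64(353), np.int64(450)) (np.int64(434), np.int64(525)) outer (np.int64(378), np.int64(428)) (np.int64(460), np.int64(502))
```

View pics/c6.png

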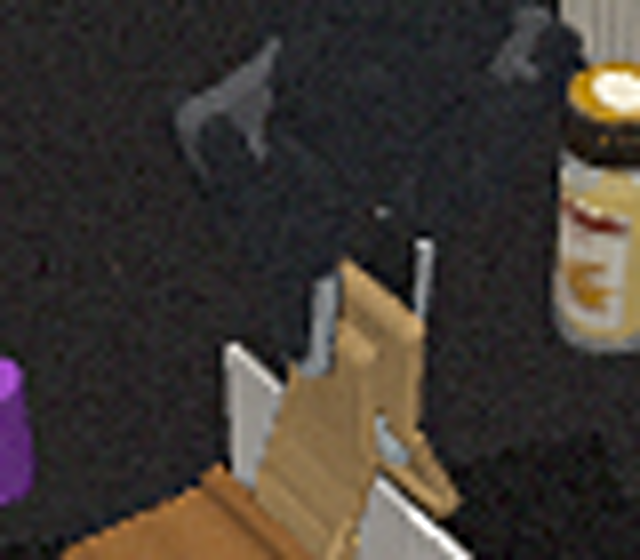

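The −x jaw is in front of the card and the +x jaw (lip corner at (460,500)) is behind it, with the pin above the edge at (393,440). All of this matches the model within about 1 mm and the wrist force shows no contact, so I'm handing in.

```bash
python3 -c "
from rig import manip
print(manip.close_job())"
```

```text
the job is handed in; nothing more can be done
None
```

I put the cork in the crock and handed the job in with the gripper holding the clip wide open around the middle of the card's top edge; the last wrist-force reading showed no contact, but the hand-in returned no verdict.

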